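# Pull the slotted core out of the potting mould

## Robot

A 6-joint arm with a two-finger parallel gripper is mounted at the origin on the work surface. World frame = base frame: x ahead of the robot, y to its left, z up, the work surface at z = 0. Lengths are in mm, angles in rad, forces in N, time in s.
With the tool pointing down it reaches from about 300 to 775 mm from the base axis. Payload 14.6 kg.
Tool frame: the origin (TCP) lies on the centre line of the jaws, within the pads' length; the fingertips stand ahead of it and the grasp point (between the pads) lies 5 mm behind it (env.finger_overhang is the z of the fingertips in the tool frame, in mm); z points along the fingers, y is the direction in which the jaws open and shut (so a half turn about z gives the same grasp; the last joint's range is limited). The gripper opens to 94 mm and grips with 3 to 60 N. Pads are 16 mm wide; open, the fingers measure 119 mm over their backs; the gripper's body (75 mm by 177 mm) begins 78 mm behind the grasp point.
Start: joints at [1.247, 0.3, 1.521, -0, 1.321, -0.067], TCP at [139.69, 531.955, 186.546] pointing down, gripper open.
Joint ranges: [-3.03, 3.03], [-0.79, 2.21], [0.23, 2.52], [-1.04, 4.18], [0, 3.07], [-2.55, 2.55]. Speed limits (rad/s): [2.22, 2.22, 2.57, 3.14, 3.14, 3.14].

## Interface

Orientations are given as [roll, pitch, yaw] about the fixed x, y, z axes, in that order (R = Rz(yaw) Ry(pitch) Rx(roll)).
In Python, from workcell import env gives the robot as it stands. The module is installed in compiled form; this text tells all that it offers.
- The arm moves only by the tool servo_tool, never from a script. Its argument "motion" is a list of rows, each an object of numbers: "x", "y", "z": the shift along the tool's x, y, z in cm; "rx", "ry", "rz": the turn, a rotation vector about the tool's x, y, z in degrees; "grip": the opening, from 0 (shut) to 1 (fully open). In form: [{"x": .., "y": .., "z": .., "rx": .., "ry": .., "rz": .., "grip": ..}, ...]. A call has 1 to 12 rows; each row is the pose to reach, as a shift and turn from the pose commanded when the call began, along the tool's axes at that moment; what a row does not reach only later rows make up. A row lasts 1/10 s, in which the tool goes at most 50 mm and 8.59 degrees, less where a joint would pass 70% of its speed; a pose out of reach is approached as far as the arm can. A call with a gripper value outside its range is refused whole. The fingers move at their own pace and stop on an object; "force" is the grip in N (left out, the last holds). Time passes only in rows, so rows that repeat a pose let the fingers close. It gives the time, the measured TCP pose, the force and the opening at its end, in the units of the state.
- env.observe(): the state, without advancing time (a new reading comes with each control period).
- env.get_image(name): name is "scene" or "top" or "wrist"; returns (picture, depth): 480x640x3 uint8, red, green, blue; 480x640 float32, mm along the optical axis (not along the pixel's ray), 0 where there is no reading.
- env.get_calibration(name): a dict with "intrinsics" (3x3 intrinsics, pixels), "eye" and "attitude" of the camera in the world; the wrist camera has in their place "T_tool_cam" (4x4, takes a point from camera to tool coordinates, whose origin is the TCP and whose axes are the flange's). Camera axes: x right, y up, looking along -z (the intrinsics and any distortion apply to the point x, -y, -z); pixel columns grow to the right and rows downward; lengths in mm; the calibration is good to about 2 mm. A picture is of the moment at which its call begins: read the wrist's pose just before it. get_calibration takes no time and is no camera call.
- env.sign_off(): hands the job in, once; it reports no verdict.
Trained networks look in the newest picture that a camera, given by its name, has taken for a name from the list of things; names that differ only in an ending like _2 or _b are one class to them, and where a whole thing is asked for, a point or a joint stands for the part that bears it (a point fixed in the world has none). Each returns a list of dicts, best first, with "score" (0 to 1); they miss things now and then, are a little off and sometimes report something else, mostly with a low value. They report only what shows in the picture. A call takes as long as a camera call. They do not tell look-alikes from the thing itself.
- env.trace(label, camera): "region" (480x640 bool, what is visible of it) and "position" ([column, row] in pixels, amid what is visible of it).
- env.mark_of(label, camera): "position" ([column, row] in pixels: a listed point, or the origin of a listed thing).
The state is a dict: "t": time; "q": joint angles; "joint_velocities": joint speeds; "joint_torque": joint torques, N m; "ee_pos": TCP position; "tcp_rot": TCP orientation; "contact_force": force on the tool from outside, world axes, zero at the start; "wrist_torque": the same for the moment, N m; "opening": finger opening in mm.
Only numpy, scipy, OpenCV 4.12 (cv2) and the standard library are available. Lean on these libraries where they do the work, as an engineer would, in place of code of your own. Each camera call takes 0.05 s, during which the arm holds its last target. There are 200 camera calls.

## Task

Take the winged puller from its stand, pass its cross-bar foot through the slot in the slotted core and give it a quarter turn so that it catches, then pull the core straight up out of the mould. Set the core down upright on the floor of the grey tray and let go, leaving the puller in it; leave the plain core in its pocket.

Things in the scene. Friction and masses are not known exactly. Their poses are not given: they have to be found in the camera images.
- puller_grip (a point): Centre of the upright puller's black wing handle: 44 mm along x, 14 thick along y, 36 high. Below it a 10 mm steel rod ends in a cross-bar foot 36 mm long along x, 12 wide, 8 high, its underside 88 mm below this point. It stands 44 mm deep in a pale wooden stand 50 mm high and lifts straight out; a round-handled scraper stands 76 mm away along x. 0.11 kg.
- core_slot (a point): Centre of the top of the slotted core: loose steel block 58 mm square, 60 high, 0.25-0.5 kg, flush in an aluminium mould 64 mm high, 2 mm play. Slot open to above, 44 mm long along x, 22 wide along y, through a 6 mm lip; below it a hollow 48 mm square with its floor 36 mm below the top. The foot enters lengthwise, turns freely under the lip and catches after a quarter turn either way.
- blank_top (a point): Centre of the top face of the plain core, a loose square steel block of the same outside size, solid, with only a 12 mm dark round mark on top, in the other pocket of the mould (78 mm from the slotted core). To be left alone.
- tray_in (a point): Centre of the inner floor of the shallow grey tray, 150 mm square outside, walls 5 mm thick and 14 mm high in all, fixed to the table; x and y along its sides, z up.
Not all that is in view belongs to the job. Leave any blue or turquoise look-alike of the part that bears puller_grip alone.

How it is judged:
By the outcome, as a careful person would: the job done as asked, in the order asked, and still so for the second after the job is handed in, with the robot touching nothing.
It also fails if it takes over 58 s, if anything falls off the work surface, if the arm or the gripper's body presses on something with over 40 N, if the wrist force passes 120 N, or if a joint passes its speed limit or range.

## Working session

There is one attempt and no reset: what is moved stays moved. The work goes in short steps, Python scripts to look and compute and a tool call to move; the robot and the scene stay as the last step left them, time stands still between calls to the robot, and variables do not carry over. Pictures are saved under pics/ and viewed, about 8 in all and at most 12, crops included, and the job is handed in when it is done.

Besides the shell and the picture viewer there is one more tool, called after "Call:" by a JSON object that holds its "fn" and its "kwargs". servo_tool: Moves the arm, as the interface text tells. Its arguments: {"type":"object","properties":{"motion":{"type":"array","items":{"type":"object","properties":{"x":{"type":"number"},"y":{"type":"number"},"z":{"type":"number"},"rx":{"type":"number"},"ry":{"type":"number"},"rz":{"type":"number"},"grip":{"type":"number"}}}},"force":{"type":"number"}},"required":["motion"]}

```bash
mkdir -p pics
cat > h.py <<'E'
import numpy as np, cv2
from scipy.spatial.transform import Rotation as R
from workcell import env
def cam(name, st=None):
    c=env.get_calibration(name); K=np.array(c["intrinsics"])
    if "T_tool_cam" in c:
        st=st or env.observe(); T=np.eye(4); T[:3,:3]=R.from_euler('xyz',st["tcp_rot"]).as_matrix(); T[:3,3]=st["ee_pos"]
        return K,T@np.array(c["T_tool_cam"])
    T=np.eye(4); a=np.array(c["attitude"],float); T[:3,:3]=a if a.shape==(3,3) else R.from_euler('xyz',a).as_matrix(); T[:3,3]=c["eye"]
    return K,T
def pt(K,T,u,v,d):
    p=np.linalg.inv(K)@np.array([u,v,1.])*d
    return (T@np.array([p[0],-p[1],-p[2],1]))[:3]
def ptz(K,T,u,v,z):
    p0=T[:3,3]; r=pt(K,T,u,v,1.)-p0
    return p0+r*(z-p0[2])/r[2]
def med(dep,u,v,k=2):
    w=dep[int(v)-k:int(v)+k+1,int(u)-k:int(u)+k+1]; w=w[w>0]; return float(np.median(w)) if w.size else 0
E
python3 - <<'E'
from h import *
print({k:np.round(v,2) if not isinstance(v,dict) else v for k,v in env.observe().items()}, env.finger_overhang)
for n in("top","scene","wrist"): print(n,env.get_calibration(n))
for n in("top","scene"):
    im,d=env.get_image(n); cv2.imwrite(f"pics/{n}0.png",im[:,:,::-1]); K,T=cam(n)
    for l in("puller_grip","core_slot","blank_top","tray_in"):
        for m in env.mark_of(l,n)[:3]:
            u,v=m["position"]; dd=med(d,u,v); print(n,l,round(m["score"],2),np.round([u,v]),np.round(pt(K,T,u,v,dd),1))
E
```

```text
{'t': np.float64(0.0), 'q': array([ 1.25,  0.3 ,  1.52, -0.  ,  1.32, -0.07]), 'joint_velocities': array([-0., -0., -0., -0.,  0.,  0.]), 'joint_torque': array([-0.000e+00, -5.318e+01, -3.527e+01,  7.000e-02,  2.000e-02,
       -0.000e+00]), 'ee_pos': array([139.63, 531.69, 186.  ]), 'tcp_rot': array([-3.14, -0.  ,  2.88]), 'contact_force': array([ 0.7 , -0.27,  0.67]), 'wrist_torque': array([0.01, 0.06, 0.03]), 'opening': np.float64(93.98)} 14.0
top {'intrinsics': array([[592.45683215,   0.        , 320.76968748],
       [  0.        , 592.45683215, 246.46377957],
       [  0.        ,   0.        ,   1.        ]]), 'eye': array([ 459.06884031,   44.61183461, 1229.27418028]), 'attitude': array([ 0.04000044,  0.01942775, -1.54899402])}
scene {'intrinsics': array([[580.06662696,   0.        , 322.32065168],
       [  0.        , 580.06662696, 246.96476908],
       [  0.        ,   0.        ,   1.        ]]), 'eye': array([1148.86127264, -287.73264144,  765.88613866]), 'attitude': array([ 0.81586485, -0.01813543,  1.12125946])}
wrist {'intrinsics': array([[331.92221916,   0.        , 
[... 463 characters left out ...]
000e+00]])}
top puller_grip 0.8 [216. 228.] [534.9 268.3 109.3]
top puller_grip 0.76 [146. 222.] [543.7 402.1 105.8]
top puller_grip 0.74 [174. 183.] [619.1 350.8 105.9]
top core_slot 0.92 [325. 270.] [460.1  58.8  31.2]
top core_slot 0.15 [490. 230.] [ 547.9 -278.3    6.4]
top blank_top 0.81 [370. 265.] [470.6 -30.1  64.6]
top tray_in 0.85 [485. 230.] [ 547.5 -268.2    6. ]
scene puller_grip 0.93 [514. 236.] [633.2 339.4 103.7]
scene puller_grip 0.9 [468. 189.] [487.7 350.2 100. ]
scene puller_grip 0.89 [506. 200.] [544.6 394.6 100.2]
scene core_slot 0.59 [314. 237.] [434.1  54.6  44.3]
scene blank_top 0.7 [276. 254.] [466.7 -32.8  66.7]
scene tray_in 0.87 [154. 354.] [ 539.7 -276.     6.6]
```

View pics/top0.png

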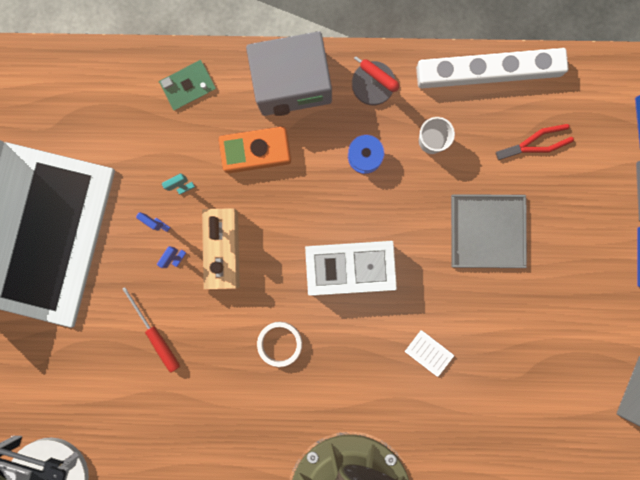

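View pics/scene0.png

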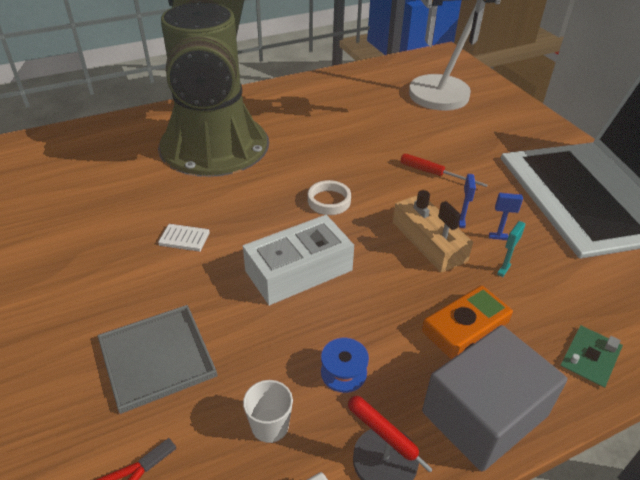

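The black wing at pixel (216,228) in the top view is the puller, and the scraper is at (217,268). The blue and turquoise look-alikes stand at (150,222), (172,257) and (178,184). The mould has the slot at (330,268) and the plain core at (370,266), and the tray is at (489,232).

```bash
cat >> h.py <<'E'
def cloud(dep,K,T,s=1):
    v,u=np.mgrid[0:480:s,0:640:s]; d=dep[::s,::s]; m=d>0; u,v,d=u[m],v[m],d[m]
    p=np.linalg.inv(K)@np.vstack([u,v,np.ones_like(u)])*d
    P=T[:3,:3]@np.vstack([p[0],-p[1],-p[2]])+T[:3,3:4]
    return P.T,u,v
def rect(P,c,r,z0,z1):
    m=(np.hypot(P[:,0]-c[0],P[:,1]-c[1])<r)&(P[:,2]>z0)&(P[:,2]<z1)
    return cv2.minAreaRect(P[m,:2].astype(np.float32)),m.sum(),np.median(P[m,2]) if m.any() else 0
def tooldelta(goal,yaw):
    st=env.observe(); r=R.from_euler('xyz',st["tcp_rot"]); d=r.inv().apply(np.array(goal)-st["ee_pos"])/10
    g=R.from_euler('xyz',[np.pi,0,yaw]); return np.round(d,2),np.round((r.inv()*g).as_rotvec(degrees=True),2)
E
python3 - <<'E'
from h import *
im,d=env.get_image("top");K,T=cam("top");P,_,_=cloud(d,K,T)
print("stand",rect(P,(497,262),80,42,56)); print("wing",rect(P,(535,268),40,95,125)); print("mould",rect(P,(462,18),110,55,72))
print("tray",rect(P,(545,-270),110,10,22)); print("floor",rect(P,(545,-270),60,2,9))
print("table z",np.median(P[(abs(P[:,2])<20),2]))
print(tooldelta([535,268,190],np.pi))
E
```

```text
stand (((497.24737548828125, 273.36376953125), (158.29586791992188, 65.65524291992188), 2.686896324157715), np.int64(1994), np.float64(50.263496024160986))
wing (((535.4383544921875, 274.8457336425781), (43.403587341308594, 15.014766693115234), 3.8462846279144287), np.int64(200), np.float64(111.51784997477546))
mould (((464.8034973144531, 10.024520874023438), (95.98282623291016, 172.27401733398438), 4.916409492492676), np.int64(3814), np.float64(64.26804090219798))
tray (((550.933837890625, -272.52886962890625), (158.53713989257812, 151.31056213378906), 0.6073258519172668), np.int64(907), np.float64(13.408042066110966))
floor (((545.653564453125, -269.9146423339844), (117.72372436523438, 119.21234893798828), 1.2134125232696533), np.int64(2288), np.float64(5.4950660398844775))
table z 0.73899285285529
(array([-44.94, -15.49,  -0.35]), array([ -0.  ,  -0.  , -14.71]))
```

Call:
{"fn": "servo_tool", "kwargs": {"motion": [{"x": -4.5, "y": -1.5, "rz": -2}, {"x": -9, "y": -3, "rz": -4}, {"x": -13.5, "y": -4.5, "rz": -6}, {"x": -18, "y": -6, "rz": -8}, {"x": -22.5, "y": -7.5, "rz": -10}, {"x": -27, "y": -9.5, "rz": -13}, {"x": -31.5, "y": -11, "rz": -15}, {"x": -36, "y": -12.5, "rz": -17.5}, {"x": -40, "y": -14, "rz": -17.5}, {"x": -43, "y": -15, "rz": -17.5}, {"x": -44.9, "y": -15, "rz": -17.5, "grip": 0.6}, {"x": -44.9, "y": -15, "rz": -17.5, "grip": 0.6}]}}

```text
invalid input at $.motion[0]: expected keys x, y, z, rx, ry, rz, grip
```

Run:
```python
from h import *
st=env.observe(); im,d=env.get_image("wrist");K,T=cam("wrist",st);P,u,v=cloud(d,K,T)
cv2.imwrite("pics/w1.png",im[:,:,::-1]); print(st["ee_pos"],st["tcp_rot"],st["t"],st["opening"])
for m in env.mark_of("puller_grip","wrist")[:3]:
    a,b=m["position"]; print(m["score"],a,b,pt(K,T,a,b,med(d,a,b)),ptz(K,T,a,b,94))
print("stand",rect(P,(497,262),90,46,54)); print("wing",rect(P,(535,272),32,108,116),rect(P,(535,272),32,100,116)); print("scraper",rect(P,(460,268),30,85,150))
```

```text
[139.68844437 531.94598982 186.53110938] [-3.14156220e+00 -1.11840505e-05  2.88480087e+00] 0.55 93.76383900540891
stand (((0.0, 0.0), (0.0, 0.0), 0.0), np.int64(0), 0)
wing (((0.0, 0.0), (0.0, 0.0), 0.0), np.int64(0), 0) (((0.0, 0.0), (0.0, 0.0), 0.0), np.int64(0), 0)
scraper (((0.0, 0.0), (0.0, 0.0), 0.0), np.int64(0), 0)
```

Call:
{"fn": "servo_tool", "kwargs": {"motion": [{"x": -12, "y": -4, "z": 0, "rx": 0, "ry": 0, "rz": -5, "grip": 1}, {"x": -24, "y": -8, "z": 0, "rx": 0, "ry": 0, "rz": -10, "grip": 1}, {"x": -36, "y": -12, "z": 0, "rx": 0, "ry": 0, "rz": -15, "grip": 0.6}, {"x": -44.9, "y": -15, "z": 0, "rx": 0, "ry": 0, "rz": -17.5, "grip": 0.6}, {"x": -44.9, "y": -15, "z": 0, "rx": 0, "ry": 0, "rz": -17.5, "grip": 0.6}, {"x": -44.9, "y": -15, "z": 0, "rx": 0, "ry": 0, "rz": -17.5, "grip": 0.6}, {"x": -44.9, "y": -15, "z": 0, "rx": 0, "ry": 0, "rz": -17.5, "grip": 0.6}, {"x": -44.9, "y": -15, "z": 0, "rx": 0, "ry": 0, "rz": -17.5, "grip": 0.6}, {"x": -44.9, "y": -15, "z": 0, "rx": 0, "ry": 0, "rz": -17.5, "grip": 0.6}, {"x": -44.9, "y": -15, "z": 0, "rx": 0, "ry": 0, "rz": -17.5, "grip": 0.6}, {"x": -44.9, "y": -15, "z": 0, "rx": 0, "ry": 0, "rz": -17.5, "grip": 0.6}, {"x": -44.9, "y": -15, "z": 0, "rx": 0, "ry": 0, "rz": -17.5, "grip": 0.6}]}}

```text
t: 1.85
ee_pos: [535.5, 272.9, 186.2]
tcp_rot: [3.142, -0.001, -3.094]
contact_force: [0.3, -0.2, 0.4]
opening: 56.1
```

Run:
```python
from h import *
st=env.observe(); im,d=env.get_image("wrist");K,T=cam("wrist",st);P,u,v=cloud(d,K,T)
cv2.imwrite("pics/w2.png",im[:,:,::-1]); print(st["ee_pos"],st["tcp_rot"],st["t"],st["opening"])
for m in env.mark_of("puller_grip","wrist")[:3]:
    a,b=m["position"]; print(m["score"],a,b,pt(K,T,a,b,med(d,a,b)),ptz(K,T,a,b,94))
print("stand",rect(P,(497,262),90,46,54)); print("wing",rect(P,(535,272),32,108,116),rect(P,(535,272),32,100,116)); print("scraper",rect(P,(460,268),30,85,150))
```

```text
[535.53223695 272.92620711 186.24267816] [ 3.14158843e+00 -6.64213449e-04 -3.09355430e+00] 1.85 56.07969095025294
0.97 453.5 251.6 [538.8193997  397.10734731 106.85919693] [542.58168492 403.03523178  94.        ]
0.93 318.3 238.4 [530.90281172 277.68268712 112.90831011] [536.00790359 278.29641504  94.        ]
0.76 422.1 176.8 [475.85806892 360.82126674 106.30448649] [476.67201455 364.88061804  94.        ]
stand (((497.9299011230469, 273.9215087890625), (159.66021728515625, 64.22591400146484), 2.8401389122009277), np.int64(8434), np.float64(50.54663770471899))
wing (((535.097412109375, 275.9634704589844), (43.4726676940918, 13.797329902648926), 2.5543758869171143), np.int64(791), np.float64(112.25793379310824)) (((535.0917358398438, 275.9537353515625), (43.47552490234375, 13.844718933105469), 2.718247413635254), np.int64(819), np.float64(112.21776993062883))
scraper (((459.5522155761719, 272.109375), (22.03064727783203, 22.80126953125), 46.827964782714844), np.int64(602), np.float64(92.37065444823304))
```

View pics/w2.png

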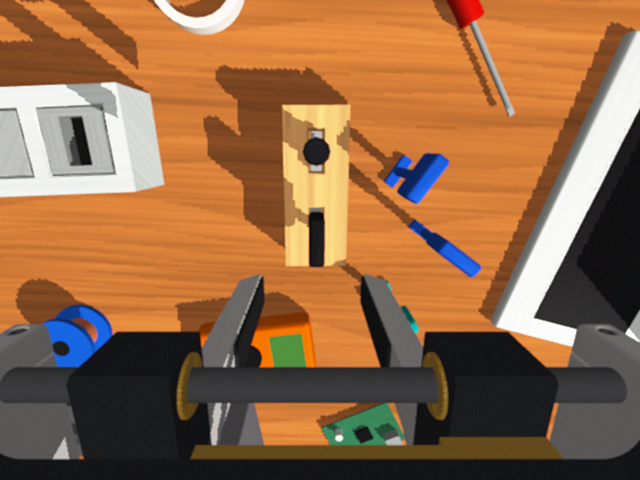

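The puller wing is at pixel (317,237), world about (535,276), with a yaw of about 2.7°. The scraper is at (316,150), and the look-alikes are well clear of the fingers. Next I descend and grip.

Call:
{"fn": "servo_tool", "kwargs": {"motion": [{"x": 0, "y": 0.3, "z": 3, "rx": 0, "ry": 0, "rz": 0, "grip": 0.6}, {"x": 0, "y": 0.3, "z": 6, "rx": 0, "ry": 0, "rz": 0, "grip": 0.6}, {"x": 0, "y": 0.3, "z": 8.5, "rx": 0, "ry": 0, "rz": 0, "grip": 0.6}, {"x": 0, "y": 0.3, "z": 9.6, "rx": 0, "ry": 0, "rz": 0, "grip": 0.6}, {"x": 0, "y": 0.3, "z": 9.6, "rx": 0, "ry": 0, "rz": 0, "grip": 0.6}, {"x": 0, "y": 0.3, "z": 9.6, "rx": 0, "ry": 0, "rz": 0, "grip": 0.1}, {"x": 0, "y": 0.3, "z": 9.6, "rx": 0, "ry": 0, "rz": 0, "grip": 0}, {"x": 0, "y": 0.3, "z": 9.6, "rx": 0, "ry": 0, "rz": 0, "grip": 0}, {"x": 0, "y": 0.3, "z": 9.6, "rx": 0, "ry": 0, "rz": 0, "grip": 0}, {"x": 0, "y": 0.3, "z": 9.6, "rx": 0, "ry": 0, "rz": 0, "grip": 0}, {"x": 0, "y": 0.3, "z": 9.6, "rx": 0, "ry": 0, "rz": 0, "grip": 0}], "force": 45}}

```text
t: 3.05
ee_pos: [535.8, 275.8, 90.7]
tcp_rot: [3.141, 0.0, -3.093]
contact_force: [-0.3, -0.7, 1.3]
opening: 13.0
```

Call:
{"fn": "servo_tool", "kwargs": {"motion": [{"x": 0, "y": 0, "z": -1, "rx": 0, "ry": 0, "rz": 0, "grip": 0}, {"x": 0, "y": 0, "z": -3, "rx": 0, "ry": 0, "rz": 0, "grip": 0}, {"x": 0, "y": 0, "z": -6, "rx": 0, "ry": 0, "rz": 0, "grip": 0}, {"x": 0, "y": 0, "z": -9, "rx": 0, "ry": 0, "rz": 0, "grip": 0}, {"x": 0, "y": 0, "z": -11, "rx": 0, "ry": 0, "rz": 0, "grip": 0}, {"x": 0, "y": 0, "z": -12, "rx": 0, "ry": 0, "rz": 0, "grip": 0}, {"x": 0, "y": 0, "z": -12, "rx": 0, "ry": 0, "rz": 0, "grip": 0}]}}

```text
t: 3.75
ee_pos: [536.0, 276.0, 211.9]
tcp_rot: [3.141, 0.002, -3.093]
contact_force: [-0.0, -0.2, -1.5]
opening: 12.4
```

Run:
```python
from h import *
st=env.observe(); print(st["ee_pos"],st["opening"],st["contact_force"])
print(tooldelta([453,52,210],-3.06))
```

```text
[536.04759314 275.97345124 211.85212198] 12.399930514343945 [-0.03571456 -0.16294362 -1.49416921]
(array([  9.38, -21.97,   0.15]), array([ 0.04,  0.11, -1.89]))
```

Call:
{"fn": "servo_tool", "kwargs": {"motion": [{"x": 0.8, "y": -5, "z": 0, "rx": 0, "ry": 0, "rz": 0, "grip": 0}, {"x": 1.3, "y": -10, "z": 0, "rx": 0, "ry": 0, "rz": -1, "grip": 0}, {"x": 1.6, "y": -15, "z": 0, "rx": 0, "ry": 0, "rz": -2, "grip": 0}, {"x": 1.6, "y": -19, "z": 0, "rx": 0, "ry": 0, "rz": -2, "grip": 0}, {"x": 1.6, "y": -22, "z": 0, "rx": 0, "ry": 0, "rz": -2, "grip": 0}, {"x": 1.6, "y": -22.6, "z": 0, "rx": 0, "ry": 0, "rz": -2, "grip": 0}, {"x": 1.6, "y": -22.6, "z": 0, "rx": 0, "ry": 0, "rz": -2, "grip": 0}, {"x": 1.6, "y": -22.6, "z": 0, "rx": 0, "ry": 0, "rz": -2, "grip": 0}]}}

```text
t: 4.55
ee_pos: [530.6, 50.2, 210.0]
tcp_rot: [3.141, -0.001, -3.057]
contact_force: [0.4, -0.2, -1.2]
opening: 12.8
```

```bash
cat > slot.py <<'E'
from h import *
import sys
st=env.observe(); im,d=env.get_image("wrist");K,T=cam("wrist",st);P,u,v=cloud(d,K,T)
cv2.imwrite(sys.argv[1],im[:,:,::-1]); print(st["ee_pos"],st["tcp_rot"],st["t"],st["opening"])
for l in("core_slot","blank_top","puller_grip"):
  for m in env.mark_of(l,"wrist")[:2]:
    a,b=m["position"]; print(l,m["score"],a,b,ptz(K,T,a,b,64))
r=rect(P,(463,10),105,61,67);print("mould",r)
# slot: points well below 50 within core
c=np.array([461,49]); m=(np.hypot(P[:,0]-c[0],P[:,1]-c[1])<36)
w=m&(P[:,2]<56)
print("slot by depth",w.sum(),np.median(P[w,2]) if w.any() else 0)
# pixels of slot -> project on z=64
mask=np.zeros((480,640),np.uint8); mask[v[w],u[w]]=255
mask=cv2.morphologyEx(mask,cv2.MORPH_OPEN,np.ones((3,3)))
n,lab,s,ce=cv2.connectedComponentsWithStats(mask); k=1+np.argmax(s[1:,4]); vv,uu=np.where(lab==k)
Q=np.array([ptz(K,T,a,b,64)[:2] for a,b in zip(uu,vv)],np.float32); print(s[k],"slot rect",cv2.minAreaRect(Q))
E
python3 slot.py pics/w3.png
```

```text
[530.55597581  50.23536579 209.97415393] [ 3.14130560e+00 -8.90760225e-04 -3.05746639e+00] 4.55 12.802013767413403
core_slot 0.67 319.7 159.0 [462.47752222  51.89442725  64.        ]
blank_top 0.97 241.0 159.2 [469.34037894 -27.18696361  64.        ]
puller_grip 0.86 311.7 279.0 [592.53893595  54.73563265  64.        ]
puller_grip 0.61 584.6 335.9 [637.00314329 379.76201633  64.        ]
mould (((464.8729553222656, 10.464645385742188), (95.93822479248047, 172.4330291748047), 4.825280666351318), np.int64(14983), np.float64(64.57886129083676))
slot by depth 1154 29.34689485318154
[307 135  22  45 963] slot rect ((461.0890197753906, 49.56574630737305), (43.03229904174805, 21.19416618347168), 4.586585521697998)
```

View pics/w3.png

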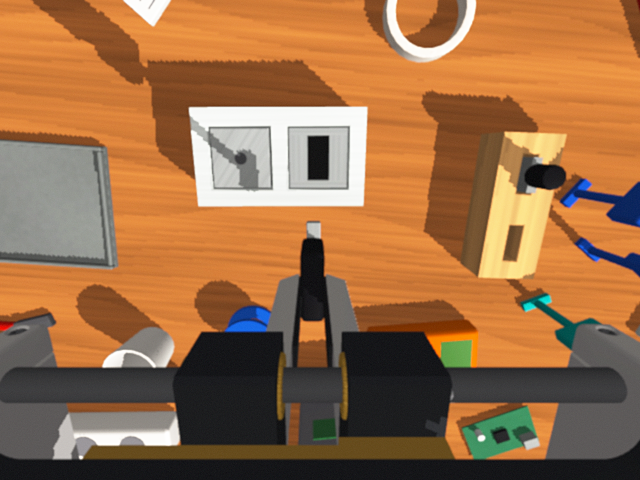

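Slot at pixel (318,157), world (461.3, 49.5), yaw about 4.7°. The plain core is on the left at (241,159). The puller hangs straight in the jaws with its foot at (313,229).

Call:
{"fn": "servo_tool", "kwargs": {"motion": [{"x": 3, "y": 0.2, "z": 0, "rx": 0, "ry": 0, "rz": 0, "grip": 0}, {"x": 6, "y": 0.5, "z": 0, "rx": 0, "ry": 0, "rz": 0, "grip": 0}, {"x": 6.8, "y": 0.5, "z": 1, "rx": 0, "ry": 0, "rz": 0, "grip": 0}, {"x": 6.8, "y": 0.5, "z": 3, "rx": 0, "ry": 0, "rz": 0, "grip": 0}, {"x": 6.8, "y": 0.5, "z": 4.5, "rx": 0, "ry": 0, "rz": 0, "grip": 0}, {"x": 6.8, "y": 0.5, "z": 5, "rx": 0, "ry": 0, "rz": 0, "grip": 0}, {"x": 6.8, "y": 0.5, "z": 5.3, "rx": 0, "ry": 0, "rz": 0, "grip": 0}, {"x": 6.8, "y": 0.5, "z": 5.3, "rx": 0, "ry": 0, "rz": 0, "grip": 0}]}}

```text
t: 5.55
ee_pos: [462.7, 48.8, 157.8]
tcp_rot: [-3.142, 0.0, -3.058]
contact_force: [0.0, 0.6, -1.6]
opening: 12.4
```

Run:
```python
from h import *
st=env.observe(); print(st["ee_pos"],st["tcp_rot"])
im,d=env.get_image("wrist"); cv2.imwrite("pics/w4.png",cv2.resize(im[130:400,180:500,::-1],None,fx=2,fy=2))
```

```text
[462.73058029  48.81077263 157.77713764] [-3.14154140e+00  2.30517180e-04 -3.05774677e+00]
```

View pics/w4.png

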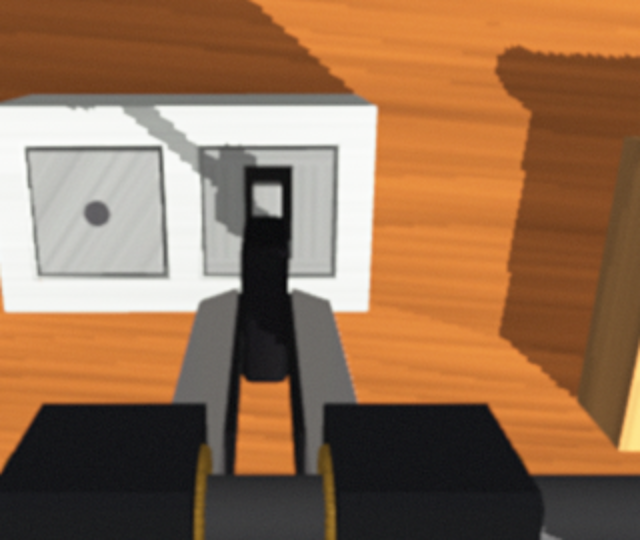

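The foot, at crop pixel (268,200), is centred over the slot (columns 245–291). I lower it 34 mm.

Call:
{"fn": "servo_tool", "kwargs": {"motion": [{"x": 0, "y": 0, "z": 0.7, "rx": 0, "ry": 0, "rz": 0, "grip": 0}, {"x": 0, "y": 0, "z": 1.4, "rx": 0, "ry": 0, "rz": 0, "grip": 0}, {"x": 0, "y": 0, "z": 2.1, "rx": 0, "ry": 0, "rz": 0, "grip": 0}, {"x": 0, "y": 0, "z": 2.8, "rx": 0, "ry": 0, "rz": 0, "grip": 0}, {"x": 0, "y": 0, "z": 3.4, "rx": 0, "ry": 0, "rz": 0, "grip": 0}, {"x": 0, "y": 0, "z": 3.4, "rx": 0, "ry": 0, "rz": 0, "grip": 0}, {"x": 0, "y": 0, "z": 3.4, "rx": 0, "ry": 0, "rz": 0, "grip": 0}]}}

```text
t: 6.3
ee_pos: [462.6, 48.6, 123.6]
tcp_rot: [3.142, -0.0, -3.058]
contact_force: [1.0, -0.1, -0.7]
opening: 12.5
```

Call:
{"fn": "servo_tool", "kwargs": {"motion": [{"x": 0, "y": 0, "z": 0, "rx": 0, "ry": 0, "rz": 8, "grip": 0}, {"x": 0, "y": 0, "z": 0, "rx": 0, "ry": 0, "rz": 16, "grip": 0}, {"x": 0, "y": 0, "z": 0, "rx": 0, "ry": 0, "rz": 24, "grip": 0}, {"x": 0, "y": 0, "z": 0, "rx": 0, "ry": 0, "rz": 32, "grip": 0}, {"x": 0, "y": 0, "z": 0, "rx": 0, "ry": 0, "rz": 40, "grip": 0}, {"x": 0, "y": 0, "z": 0, "rx": 0, "ry": 0, "rz": 48, "grip": 0}, {"x": 0, "y": 0, "z": 0, "rx": 0, "ry": 0, "rz": 56, "grip": 0}, {"x": 0, "y": 0, "z": 0, "rx": 0, "ry": 0, "rz": 64, "grip": 0}, {"x": 0, "y": 0, "z": 0, "rx": 0, "ry": 0, "rz": 72, "grip": 0}, {"x": 0, "y": 0, "z": 0, "rx": 0, "ry": 0, "rz": 80, "grip": 0}, {"x": 0, "y": 0, "z": 0, "rx": 0, "ry": 0, "rz": 86, "grip": 0}, {"x": 0, "y": 0, "z": 0, "rx": 0, "ry": 0, "rz": 90, "grip": 0}]}}

```text
t: 7.5
ee_pos: [462.8, 48.6, 123.9]
tcp_rot: [3.141, 0.0, 1.65]
contact_force: [-0.3, 0.2, -0.7]
opening: 12.6
```

Call:
{"fn": "servo_tool", "kwargs": {"motion": [{"x": 0, "y": 0, "z": 0, "rx": 0, "ry": 0, "rz": 0, "grip": 0}, {"x": 0, "y": 0, "z": -0.5, "rx": 0, "ry": 0, "rz": 0, "grip": 0}, {"x": 0, "y": 0, "z": -1, "rx": 0, "ry": 0, "rz": 0, "grip": 0}, {"x": 0, "y": 0, "z": -1.3, "rx": 0, "ry": 0, "rz": 0, "grip": 0}, {"x": 0, "y": 0, "z": -1.6, "rx": 0, "ry": 0, "rz": 0, "grip": 0}, {"x": 0, "y": 0, "z": -1.9, "rx": 0, "ry": 0, "rz": 0, "grip": 0}, {"x": 0, "y": 0, "z": -2.2, "rx": 0, "ry": 0, "rz": 0, "grip": 0}, {"x": 0, "y": 0, "z": -2.2, "rx": 0, "ry": 0, "rz": 0, "grip": 0}]}}

```text
t: 8.3
ee_pos: [462.7, 48.6, 145.9]
tcp_rot: [3.141, 0.0, 1.654]
contact_force: [0.3, 0.3, -5.0]
opening: 12.3
```

Call:
{"fn": "servo_tool", "kwargs": {"motion": [{"x": 0, "y": 0, "z": -0.6, "rx": 0, "ry": 0, "rz": 0, "grip": 0}, {"x": 0, "y": 0, "z": -1.3, "rx": 0, "ry": 0, "rz": 0, "grip": 0}, {"x": 0, "y": 0, "z": -2, "rx": 0, "ry": 0, "rz": 0, "grip": 0}, {"x": 0, "y": 0, "z": -2.8, "rx": 0, "ry": 0, "rz": 0, "grip": 0}, {"x": 0, "y": 0, "z": -3.6, "rx": 0, "ry": 0, "rz": 0, "grip": 0}, {"x": 0, "y": 0, "z": -4.4, "rx": 0, "ry": 0, "rz": 0, "grip": 0}, {"x": 0, "y": 0, "z": -5.2, "rx": 0, "ry": 0, "rz": 0, "grip": 0}, {"x": 0, "y": 0, "z": -6, "rx": 0, "ry": 0, "rz": 0, "grip": 0}, {"x": 0, "y": 0, "z": -6.8, "rx": 0, "ry": 0, "rz": 0, "grip": 0}, {"x": 0, "y": 0, "z": -7.5, "rx": 0, "ry": 0, "rz": 0, "grip": 0}, {"x": 0, "y": 0, "z": -8, "rx": 0, "ry": 0, "rz": 0, "grip": 0}, {"x": 0, "y": 0, "z": -8, "rx": 0, "ry": 0, "rz": 0, "grip": 0}]}}

```text
t: 9.5
ee_pos: [462.8, 48.6, 226.2]
tcp_rot: [3.141, 0.0, 1.654]
contact_force: [-0.2, 0.3, -5.8]
opening: 12.3
```

Run:
```python
from h import *
st=env.observe(); print(st["ee_pos"],st["contact_force"],st["wrist_torque"])
im,d=env.get_image("scene"); cv2.imwrite("pics/s5.png",im[60:420,:540,::-1])
im,d=env.get_image("top");K,T=cam("top");P,_,_=cloud(d,K,T)
print("tray",rect(P,(545,-270),110,10,22),"floor",rect(P,(545,-270),60,2,9))
```

```text
[462.79753089  48.62464948 226.23112352] [-0.16806445  0.27959097 -5.7675701 ] [-0.08097756  0.05997856 -0.03546603]
tray (((546.68798828125, -272.8315734863281), (150.3182373046875, 150.68673706054688), 0.4735848605632782), np.int64(888), np.float64(13.666045312114306)) floor (((544.9820556640625, -269.80364990234375), (118.453125, 118.7596206665039), 27.73349952697754), np.int64(2314), np.float64(5.46331739795562))
```

View pics/s5.png

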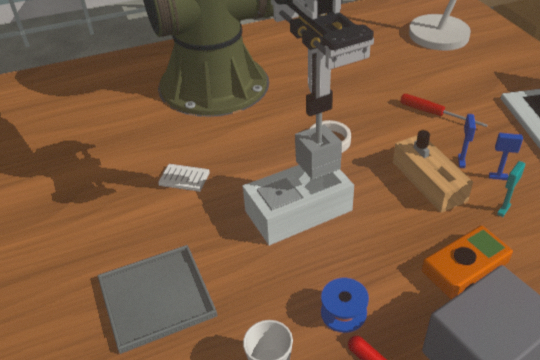

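The core hangs clear of the mould at crop pixel (318,155), and the plain core is still in its pocket at (280,192). The tray is at (157,297). Next I carry the core to the tray.

Call:
{"fn": "servo_tool", "kwargs": {"motion": [{"x": -1, "y": 0.2, "z": 0, "rx": 0, "ry": 0, "rz": 0, "grip": 0}, {"x": -3, "y": 0.5, "z": 0, "rx": 0, "ry": 0, "rz": 0, "grip": 0}, {"x": -6, "y": 1, "z": 0, "rx": 0, "ry": 0, "rz": 1, "grip": 0}, {"x": -9.5, "y": 1.7, "z": 0, "rx": 0, "ry": 0, "rz": 1, "grip": 0}, {"x": -13, "y": 2.3, "z": 0, "rx": 0, "ry": 0, "rz": 2, "grip": 0}, {"x": -16.5, "y": 2.9, "z": 0, "rx": 0, "ry": 0, "rz": 2, "grip": 0}, {"x": -20, "y": 3.5, "z": 0, "rx": 0, "ry": 0, "rz": 3, "grip": 0}, {"x": -23.5, "y": 4.1, "z": 0, "rx": 0, "ry": 0, "rz": 3, "grip": 0}, {"x": -27, "y": 4.7, "z": 0, "rx": 0, "ry": 0, "rz": 4, "grip": 0}, {"x": -30, "y": 5.2, "z": 0, "rx": 0, "ry": 0, "rz": 4, "grip": 0}, {"x": -31.8, "y": 5.6, "z": 0, "rx": 0, "ry": 0, "rz": 4, "grip": 0}, {"x": -32.6, "y": 5.7, "z": 0, "rx": 0, "ry": 0, "rz": 4, "grip": 0}]}}

```text
t: 10.8
ee_pos: [546.2, -273.6, 224.5]
tcp_rot: [-3.14, -0.0, 1.583]
contact_force: [0.4, -0.5, -4.7]
opening: 12.4
```

Call:
{"fn": "servo_tool", "kwargs": {"motion": [{"x": 0, "y": 0, "z": 0.5, "rx": 0, "ry": 0, "rz": 0, "grip": 0}, {"x": 0, "y": 0, "z": 1.5, "rx": 0, "ry": 0, "rz": 0, "grip": 0}, {"x": 0, "y": 0, "z": 2.5, "rx": 0, "ry": 0, "rz": 0, "grip": 0}, {"x": 0, "y": 0, "z": 3.5, "rx": 0, "ry": 0, "rz": 0, "grip": 0}, {"x": 0, "y": 0, "z": 4.5, "rx": 0, "ry": 0, "rz": 0, "grip": 0}, {"x": 0, "y": 0, "z": 5.5, "rx": 0, "ry": 0, "rz": 0, "grip": 0}, {"x": 0, "y": 0, "z": 6.5, "rx": 0, "ry": 0, "rz": 0, "grip": 0}, {"x": 0, "y": 0, "z": 7.4, "rx": 0, "ry": 0, "rz": 0, "grip": 0}, {"x": 0, "y": 0, "z": 8, "rx": 0, "ry": 0, "rz": 0, "grip": 0}, {"x": 0, "y": 0, "z": 8.2, "rx": 0, "ry": 0, "rz": 0, "grip": 0}, {"x": 0, "y": 0, "z": 8.2, "rx": 0, "ry": 0, "rz": 0, "grip": 0}]}}

```text
t: 11.9
ee_pos: [546.6, -271.5, 143.4]
tcp_rot: [-3.141, -0.0, 1.585]
contact_force: [0.3, 0.1, -5.1]
opening: 12.2
```

Call:
{"fn": "servo_tool", "kwargs": {"motion": [{"x": 0, "y": 0, "z": 0.2, "rx": 0, "ry": 0, "rz": 0, "grip": 0}, {"x": 0, "y": 0, "z": 0.4, "rx": 0, "ry": 0, "rz": 0, "grip": 0}, {"x": 0, "y": 0, "z": 0.6, "rx": 0, "ry": 0, "rz": 0, "grip": 0}, {"x": 0, "y": 0, "z": 0.8, "rx": 0, "ry": 0, "rz": 0, "grip": 0}, {"x": 0, "y": 0, "z": 1.0, "rx": 0, "ry": 0, "rz": 0, "grip": 0}, {"x": 0, "y": 0, "z": 1.2, "rx": 0, "ry": 0, "rz": 0, "grip": 0}, {"x": 0, "y": 0, "z": 1.2, "rx": 0, "ry": 0, "rz": 0, "grip": 0}]}}

```text
t: 12.6
ee_pos: [546.6, -271.5, 131.6]
tcp_rot: [3.141, 0.0, 1.585]
contact_force: [0.5, 0.1, -1.2]
opening: 12.4
```

The force has dropped to the puller's own weight, so the core is standing on the tray floor. Now I lower the foot close to the hollow's floor and check before letting go.

Call:
{"fn": "servo_tool", "kwargs": {"motion": [{"x": 0, "y": 0, "z": 0.4, "rx": 0, "ry": 0, "rz": 0, "grip": 0}, {"x": 0, "y": 0, "z": 0.8, "rx": 0, "ry": 0, "rz": 0, "grip": 0}, {"x": 0, "y": 0, "z": 1.2, "rx": 0, "ry": 0, "rz": 0, "grip": 0}, {"x": 0, "y": 0, "z": 1.5, "rx": 0, "ry": 0, "rz": 0, "grip": 0}, {"x": 0, "y": 0, "z": 1.65, "rx": 0, "ry": 0, "rz": 0, "grip": 0}, {"x": 0, "y": 0, "z": 1.65, "rx": 0, "ry": 0, "rz": 0, "grip": 0}]}}

```text
t: 13.2
ee_pos: [546.5, -271.4, 114.8]
tcp_rot: [-3.141, -0.0, 1.585]
contact_force: [-0.4, 0.4, -1.9]
opening: 13.0
```

Run:
```python
from h import *
st=env.observe(); print(st["ee_pos"],st["contact_force"],st["wrist_torque"])
im,d=env.get_image("scene"); cv2.imwrite("pics/s6.png",cv2.resize(im[150:430,60:360,::-1],None,fx=2,fy=2))
```

```text
[ 546.49124852 -271.42595126  114.79039861] [-0.41398763  0.42130434 -1.8545217 ] [-0.13573621  0.01308074  0.06018825]
```

View pics/s6.png

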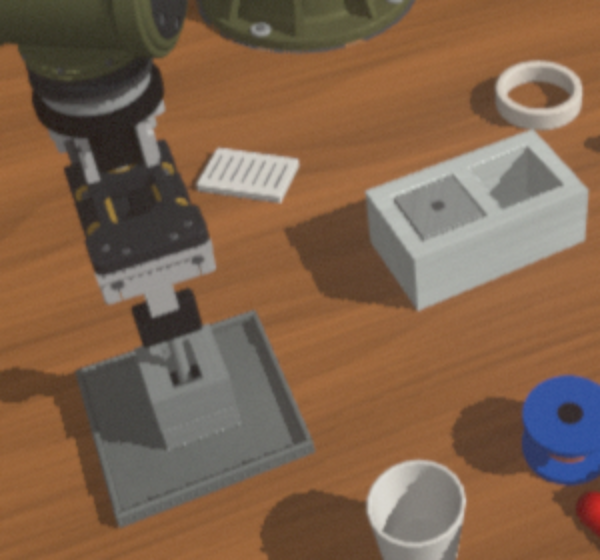

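The core stands upright in the tray at crop pixel (190,400), with the puller through it. The plain core is in place at (438,207). I ease the last millimetre, let go and retreat.

Call:
{"fn": "servo_tool", "kwargs": {"motion": [{"x": 0, "y": 0, "z": 0.1, "rx": 0, "ry": 0, "rz": 0, "grip": 0}, {"x": 0, "y": 0, "z": 0.1, "rx": 0, "ry": 0, "rz": 0, "grip": 0}, {"x": 0, "y": 0, "z": 0.1, "rx": 0, "ry": 0, "rz": 0, "grip": 0.2}, {"x": 0, "y": 0, "z": 0.1, "rx": 0, "ry": 0, "rz": 0, "grip": 0.4}, {"x": 0, "y": 0, "z": 0.1, "rx": 0, "ry": 0, "rz": 0, "grip": 0.6}, {"x": 0, "y": 0, "z": 0.1, "rx": 0, "ry": 0, "rz": 0, "grip": 0.7}, {"x": 0, "y": 0, "z": 0.1, "rx": 0, "ry": 0, "rz": 0, "grip": 0.7}, {"x": 0, "y": 0, "z": 0.1, "rx": 0, "ry": 0, "rz": 0, "grip": 0.7}, {"x": 0, "y": 0, "z": 0.1, "rx": 0, "ry": 0, "rz": 0, "grip": 0.7}]}}

```text
t: 14.15
ee_pos: [546.6, -271.5, 114.1]
tcp_rot: [3.142, 0.0, 1.585]
contact_force: [-0.1, -0.7, -0.3]
opening: 63.1
```

Call:
{"fn": "servo_tool", "kwargs": {"motion": [{"x": 0, "y": 0, "z": -1, "rx": 0, "ry": 0, "rz": 0, "grip": 0.7}, {"x": 0, "y": 0, "z": -3, "rx": 0, "ry": 0, "rz": 0, "grip": 0.7}, {"x": 0, "y": 0, "z": -6, "rx": 0, "ry": 0, "rz": 0, "grip": 0.7}, {"x": 0, "y": 0, "z": -9, "rx": 0, "ry": 0, "rz": 0, "grip": 0.7}, {"x": 0, "y": 0, "z": -12, "rx": 0, "ry": 0, "rz": 0, "grip": 0.7}, {"x": 0, "y": 0, "z": -14, "rx": 0, "ry": 0, "rz": 0, "grip": 0.7}, {"x": 0, "y": 0, "z": -14, "rx": 0, "ry": 0, "rz": 0, "grip": 0.7}, {"x": 0, "y": 0, "z": -14, "rx": 0, "ry": 0, "rz": 0, "grip": 0.7}]}}

```text
t: 14.95
ee_pos: [546.4, -271.4, 253.8]
tcp_rot: [-3.142, 0.0, 1.584]
contact_force: [-0.6, 0.1, -0.2]
opening: 65.4
```

Run:
```python
from h import *
st=env.observe(); print(st["ee_pos"],st["contact_force"],st["opening"],st["t"])
im,d=env.get_image("scene"); cv2.imwrite("pics/s7.png",cv2.resize(im[150:430,60:360,::-1],None,fx=2,fy=2))
```

```text
[ 546.43234903 -271.44337851  253.7848314 ] [-0.60209172  0.08541786 -0.17998597] 65.44770758203023 14.95
```

View pics/s7.png

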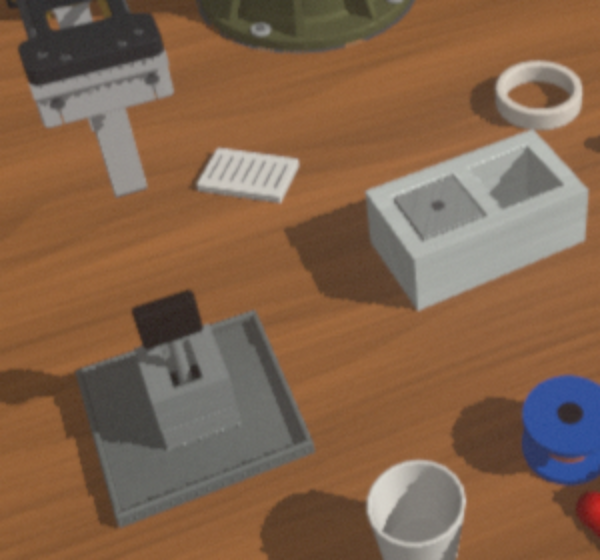

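The core stands upright in the tray at (190,400) with the puller upright in it. The gripper is clear, and the plain core is still in its pocket.

```bash
python3 -c "
from workcell import env
print(env.sign_off())"
```

```text
the job is handed in; nothing more can be done
None
```

The job is done and handed in at about 15 s on the robot's clock. I took the winged puller from its stand, passed its foot through the slot and turned it 90°. I then pulled the slotted core straight up out of the mould, set it down on the tray floor and let go, leaving the puller in it.

- **Catch:** the downward load on the wrist rose from about 1 N to 5–6 N on lifting, and the picture showed the core hanging clear of the mould.
- **Set-down:** the load fell back to about 1 N when the core touched the tray floor.
- **Last picture:** after release it shows the core upright in the tray with the puller standing in it, the gripper well clear and the plain core in its pocket. I did not touch the look-alikes.

No check failed. The first move call was refused because its rows lacked some keys, and the arm did not move. On the puller, the trained network scored a look-alike highest in the scene and wrist pictures, so I chose the real one by its black colour and its place in the stand.

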